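# Probe two terminals on the bench test board

### The arm

A 6-joint arm with a two-finger parallel gripper is mounted at the origin on a cart in front of the work surface, level with it; the furniture and walls round the work are solid. World frame = base frame: x ahead of the robot, y to its left, z up, the work surface at z = 0. Lengths are in m, angles in rad, forces in N, time in s.
With the tool pointing down it reaches from about 0.4 to 0.925 m from the base axis. Payload 3.4 kg.
Tool frame: the origin (TCP) lies between the finger pads; the fingertips stand 17 mm ahead of it and the grasp point (between the pads) lies 2 mm behind it; z points along the fingers, y is the line along which they close (so a half turn about z gives the same grasp; the last joint's range is limited). The gripper opens to 85 mm and grips with 20 to 120 N. Pads are 22 mm wide; open, the fingers measure 114 mm over their backs; the gripper's body (76 mm by 85 mm) begins 54 mm behind the grasp point. The pads swing forward as they close: fully open they stand 13 mm farther back than shut.
Start: joints at [-1.272, 0.307, 1.506, -0, 1.328, -0.073], TCP at [0.209, -0.536, 0.248] pointing down, gripper open.
Joint ranges: [-3.12, 3.12], [-1.05, 2.28], [0.14, 2.33], [-1.42, 4.57], [0.1, 2.73], [-2.68, 2.68]. Speed limits (rad/s): [2.57, 2.57, 3.14, 3.14, 3.14, 3.14].

### API

Orientations are given as a unit quaternion [w, x, y, z].
In Python, from cell import * gives the robot as it stands. Calls block until the motion is done:
- move_pose(position, orientation): joint-space move of the TCP to a pose.
- move_l(position, rate=0.15, orientation=None, max_force=None): straight line of the TCP; orientation=None keeps the orientation; rate is the mean speed in m/s. With max_force (N) it stops when the force on the tool has changed by that much, and returns True; else False.
- movej(angles): joint-space move.
- move_gripper(opening, squeeze=None): opening from 0.0 (shut) to 1.0 (fully open); squeeze is the grip in N (None keeps the last); returns when the fingers have stopped.
- hold(seconds).
- inverse_kinematics(position, orientation): joint angles nearest the present ones, or None.
- read_state(): the state.
- get_image(name): name is "side" or "top"; returns a dict with "image" (384x512x3 uint8, red, green, blue), "range_z" (384x512 float32, m along the optical axis (not along the pixel's ray), 0 where there is no reading), "mtx" (3x3 intrinsics, pixels), "k1" (the pictures are not rectified: a ray, as slopes to the right and down, at radius r is drawn at 1 + k1 r^2 times it, then the intrinsics apply), "T" (4x4, takes a point from camera to world coordinates). Camera axes: x right, y down, z forward; pixel columns grow to the right and rows downward; lengths in m; the calibration is good to about 2 mm. A picture is of the moment at which its call begins.
A pose or a line that the arm cannot do raises MotionError and nothing moves.
- hand_in(): hands the job in; it is judged then, once.
The state is a dict: "clock": time; "qpos": joint angles; "dq": joint speeds; "joint_torque": joint torques, N m; "tcp_pos": TCP position; "tcp_rot": TCP orientation; "contact_force": force on the tool from outside, world axes, zero at the start; "wrist_torque": the same for the moment, N m; "width": opening from 0.0 (shut) to 1.0 (fully open); "grip_force": force on a finger pad.
Only numpy, scipy, OpenCV 4.12 (cv2) and the standard library are available. Lean on these libraries where they do the work, as an engineer would, in place of code of your own. Each camera call takes 0.05 s, during which the arm holds its last target. There are 200 camera calls.

### The job

Take the slimmest of the three screwdrivers out of the small bench rack and, holding it upright, touch its tip on the middle of the round brass contact of the test board, lift it off, then touch its tip on the middle of the square one. Do not let it touch the oblong contact. Then hang the screwdriver back upright in the hole it came from and let go.

Things in the scene. Friction and masses are not known exactly. Their poses are not given: they have to be found in the camera images.
- slim_driver: Slim red-brown screwdriver upright in a fixed wooden rack with two fat-handled ones (any order, 75 mm apart, tops up to 212 mm above the bench). Origin: blade tip; z up the shaft. Shaft 7 mm thick; ferrule, 24 mm, from z = 79 mm rests on the rack's plank (100 mm above bench, 14 mm hole: lift 85 mm); handle 25 mm thick, z 92 to 174 mm. At the start x points across the row (grip along x), y along it.
- round_contact: Round brass head, 32 mm across, on a black plinth on a plywood test board; three contacts in a row 68 mm apart, in any order, fixed. Origin: 12 mm above the bench, straight below the head's centre; z up, x across the board, y along the row. The head's flat top is 18 mm above the origin. It is sprung: gives way downward up to 6 mm, from 2 N at first to 5 N fully down.
- square_contact: The same with a square brass head, 32 x 32 mm: origin, axes, heights and spring as for the round one.
- oblong_contact: The same with an oblong brass head, 46 mm across the board and 18 mm along it: not to be touched. Origin, axes, heights and spring as for the round one.
Not all that is in view belongs to the job. What is shaped like the slim_driver but turquoise is not meant.

How it is judged:
On the way, in this order (a step that is already met when the one before it is completed fails the run):
1. the driver's tip touches the middle of the round contact (contact force between slim_driver and round_contact above 0.5 N and horizontal distance between slim_driver and round_contact below 0.013 m and angle between slim_driver's own z axis and vertical below 0.3 rad), for 0.1 s.
2. the driver's tip then touches the middle of the square contact (contact force between slim_driver and square_contact above 0.5 N and horizontal distance between slim_driver and square_contact below 0.013 m and angle between slim_driver's own z axis and vertical below 0.3 rad), for 0.1 s.
At the end, for the whole second after the job is handed in: After touching the round and then the square contact with its tip (within 13 mm of the contact's centre, driver within 17 degrees of upright, for at least 0.1 s), the slim driver hangs at rest in its own hole again: its tip within 15 mm of where it was at the start, within 10 degrees of upright (distance of slim_driver from where it was at the start of the episode below 0.015 m and angle between slim_driver's own z axis and vertical below 0.18 rad and linear speed of slim_driver below 0.02 m/s).
It fails at once if the driver touches the oblong contact (contact force between slim_driver and oblong_contact above 0.3 N).
It also fails if it takes over 48 s, if anything falls off the work surface, if the arm or the gripper's body presses on something with over 40 N, if the wrist force passes 120 N, or if a joint passes its speed limit or range.

## Working session

There is one attempt and no reset: what is moved stays moved. The work goes in short steps, each a Python script; the robot and the scene stay as the last script left them, time stands still between calls to the robot, and variables do not carry over. Pictures are saved under pics/ and viewed, at most 10 in all, crops included, and the job is handed in when it is done.

```bash
mkdir -p pics
cat > h.py <<'E'
from cell import *
import numpy as np, cv2
def snap(n):
    d=get_image(n); np.savez(''+n+'.npz',**d); return d
def cloud(d):
    K=d['mtx'];h,w=d['range_z'].shape
    u,v=np.meshgrid(np.arange(w,dtype=float),np.arange(h,dtype=float))
    x=(u-K[0,2])/K[0,0];y=(v-K[1,2])/K[1,1];xd,yd=x.copy(),y.copy()
    for _ in range(10):
        f=1+d['k1']*(x*x+y*y);x,y=xd/f,yd/f
    Z=d['range_z'];P=np.stack([x*Z,y*Z,Z],-1)
    W=P@d['T'][:3,:3].T+d['T'][:3,3];W[Z<=0]=np.nan
    return W
E
python3 - <<'E'
from h import *
for n in('top','side'):
    d=snap(n);cv2.imwrite(f'pics/{n}.png',cv2.resize(d['image'][...,::-1],(800,600)));print(n,d['mtx'].tolist(),d['k1'],d['T'].round(3).tolist())
print(read_state()['clock'])
E
```

```text
top [[406.80369512361455, 0.0, 255.81132186464768], [0.0, 406.80369512361455, 190.52268637899977], [0.0, 0.0, 1.0]] -0.1482240682298604 [[-0.005, -0.992, 0.123, 0.403], [-1.0, 0.004, -0.01, -0.01], [0.01, -0.123, -0.992, 0.888], [0.0, 0.0, 0.0, 1.0]]
side [[462.05844357885684, 0.0, 258.99684584412546], [0.0, 462.05844357885684, 191.83759649236566], [0.0, 0.0, 1.0]] -0.011661855692467383 [[-1.0, -0.019, 0.022, 0.459], [-0.028, 0.622, -0.783, 0.67], [0.001, -0.783, -0.622, 0.577], [0.0, 0.0, 0.0, 1.0]]
0.1
```

View pics/top.png

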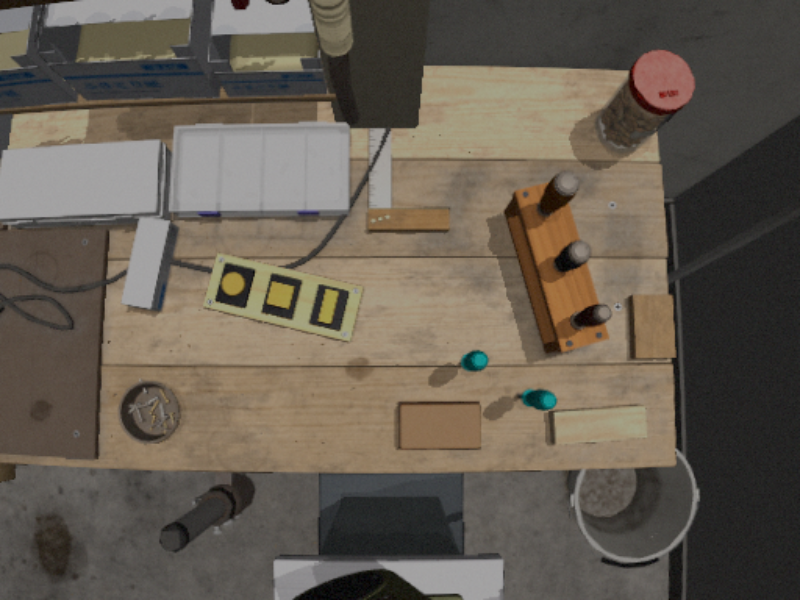

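View pics/side.png

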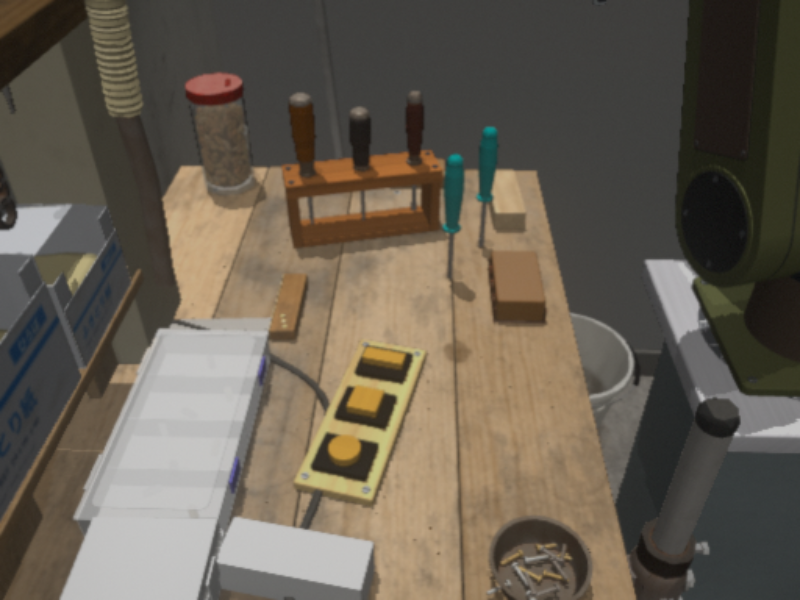

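The three rack candidates are at top-view (565,190), (573,255) and (595,315), which match side-view (302,135) orange-brown and fat, (360,140) black and fat, and (415,125) red-brown and slim. The third fits the description. The two turquoise ones, at top (475,360) and (540,400), are decoys and obstacles. The contacts are at top (235,284) round, (281,295) square and (329,307) oblong.

```bash
cat > m.py <<'E'
from h import *
o=[]
for n,box in(('top',(320,100,400,235)),('side',(170,50,345,165))):
    d=dict(np.load(n+'.npz'));W=cloud(d);im=d['image'];hsv=cv2.cvtColor(im,cv2.COLOR_RGB2HSV)
    a,b,c,e=box;o.append(cv2.resize(im[b:e,a:c,::-1],(390,560) if n=='top' else (400,560),interpolation=cv2.INTER_CUBIC) if n=='top' else cv2.copyMakeBorder(cv2.resize(im[b:e,a:c,::-1],(400,264),interpolation=cv2.INTER_CUBIC),0,296,0,0,cv2.BORDER_CONSTANT))
    print(n)
    # brass
    m=((hsv[...,0]>15)&(hsv[...,0]<28)&(hsv[...,1]>190)&(hsv[...,2]>130)).astype(np.uint8)
    k,l,s,ce=cv2.connectedComponentsWithStats(m)
    for i in range(1,k):
        if s[i,4]>100:
            p=W[l==i];t=p[abs(p[:,2]-.03)<.006];print('brass',ce[i].round(),s[i].tolist(),np.nanmedian(p,0).round(4),len(t),t.mean(0).round(4) if len(t) else '')
    # teal
    m=((hsv[...,0]>80)&(hsv[...,0]<100)&(hsv[...,1]>150)).astype(np.uint8);k,l,s,ce=cv2.connectedComponentsWithStats(m)
    for i in range(1,k):
        if s[i,4]>60: p=W[l==i];print('teal',ce[i].round(),np.nanmedian(p,0).round(3),np.nanmax(p,0).round(3))
    # handles: by height above plank inside rack region
    Z=W[...,2];m=((Z>.125)&(Z<.23)&(W[...,1]<-.15)&(W[...,1]>-.5)&(W[...,0]>.2)&(W[...,0]<.75)&(hsv[...,0]<200)).astype(np.uint8);k,l,s,ce=cv2.connectedComponentsWithStats(m)
    for i in range(1,k):
        if s[i,4]>40:
            p=W[l==i];print('tall',ce[i].round(),s[i].tolist(),np.percentile(p,[5,50,95],axis=0).round(3).tolist(),im[l==i].mean(0).round())
    m=(abs(Z-.1)<.006)&(W[...,1]<-.15)&(W[...,1]>-.5)&(W[...,0]>.2)&(W[...,0]<.7)&(hsv[...,1]>150)&(hsv[...,0]<20)
    p=W[m][:,:2].astype(np.float32);print('plank',len(p),cv2.minAreaRect(p) if len(p) else '')
cv2.imwrite('pics/crop.png',np.hstack(o))
E
python3 m.py
```

```text
top
teal [303. 231.] [ 0.421 -0.1    0.176] [ 0.431 -0.093  0.183]
teal [345. 255.] [ 0.376 -0.175  0.169] [ 0.386 -0.169  0.184]
tall [421.  67.] [402, 59, 41, 19, 528] [[0.729, -0.375, 0.129], [0.738, -0.343, 0.165], [0.749, -0.318, 0.169]] [102.  64.  57.]
tall [357. 122.] [345, 109, 26, 28, 453] [[0.602, -0.213, 0.137], [0.611, -0.198, 0.2], [0.627, -0.189, 0.213]] [74. 60. 48.]
tall [367. 163.] [357, 154, 22, 19, 302] [[0.531, -0.232, 0.142], [0.541, -0.217, 0.18], [0.554, -0.209, 0.187]] [73. 65. 58.]
tall [380. 202.] [369, 195, 23, 15, 244] [[0.461, -0.247, 0.139], [0.47, -0.235, 0.186], [0.48, -0.231, 0.203]] [61. 49. 42.]
tall [347. 255.] [338, 249, 18, 14, 201] [[0.367, -0.188, 0.138], [0.377, -0.176, 0.174], [0.386, -0.17, 0.181]] [19. 85. 82.]
plank 2364 ((0.5439350605010986, -0.22230921685695648), (0.2134687900543213, 0.06478282809257507), 14.94542407989502)
side
teal [312.  97.] [ 0.376 -0.173  0.152] [ 0.385 -0.168  0.182]
teal [290. 111.] [ 0.422 -0.096  0.161] [ 0.43  -0.091  0.181]
tall [149.  62.] [141, 48, 16, 29, 327] [[0.728, -0.366, 0.128], [0.739, -0.33, 0.155], [0.749, -0.314, 0.167]] [95. 63. 55.]
tall [194.  80.] [185, 59, 18, 45, 622] [[0.602, -0.203, 0.131], [0.614, -0.194, 0.177], [0.628, -0.189, 0.211]] [65. 46. 29.]
tall [264.  76.] [259, 58, 12, 37, 390] [[0.463, -0.241, 0.13], [0.473, -0.234, 0.167], [0.482, -0.23, 0.2]] [49. 37. 31.]
tall [230.  83.] [224, 68, 14, 32, 389] [[0.531, -0.223, 0.128], [0.542, -0.213, 0.161], [0.555, -0.208, 0.185]] [48. 43. 39.]
tall [312.  95.] [306, 81, 13, 29, 309] [[0.367, -0.181, 0.128], [0.377, -0.174, 0.154], [0.387, -0.17, 0.179]] [26. 77. 74.]
plank 1261 ((0.5434128046035767, -0.2217123806476593), (0.21409662067890167, 0.0665990337729454), 15.455307006835938)
```

View pics/crop.png

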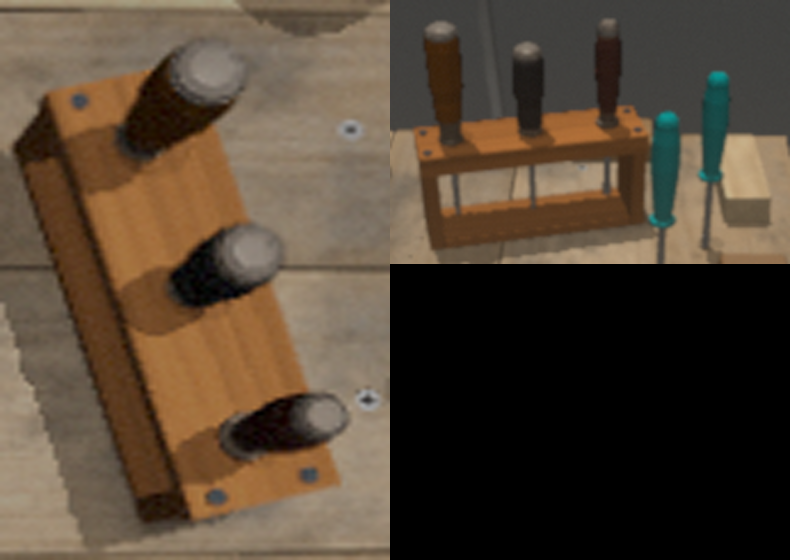

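Confirmed: the slim red-brown driver is the one nearest the robot, at the lower right of the rack. The plank rectangle minus 75 mm along its axis gives (0.471, -0.242), which agrees with the handle's front surface. Next I need the brass contacts.

```bash
cat > m2.py <<'E'
from h import *
for n,px in(('top',[(235,284),(281,295),(329,307)]),('side',[(344,450),(366,400),(385,355)])):
    d=dict(np.load(n+'.npz'));W=cloud(d);hsv=cv2.cvtColor(d['image'],cv2.COLOR_RGB2HSV)
    m=((hsv[...,0]>14)&(hsv[...,0]<30)&(hsv[...,1]>170)&(hsv[...,2]>110)&(W[...,2]>.024)&(W[...,2]<.036)).astype(np.uint8)
    k,l,s,ce=cv2.connectedComponentsWithStats(m)
    for u,v in px:
        c=int(u*.64),int(v*.64);i=l[c[1],c[0]];print(n,hsv[c[1],c[0]],W[c[1],c[0]].round(3),i,s[i].tolist())
        if i:
            p=W[l==i];print('   ',p.mean(0).round(4),cv2.minAreaRect(p[:,:2].astype(np.float32)))
from scipy.spatial.transform import Rotation as R
a=np.radians(15.2)
for sg in(1,-1):
    y=sg*np.array([-np.sin(a),np.cos(a),0]);z=np.array([0,0,-1.]);q=R.from_matrix(np.c_[np.cross(y,z),y,z]).as_quat()[[3,0,1,2]]
    print(q.round(4))
    for p in((.471,-.242,.167),(.471,-.242,.30),(.45,.25,.3),(.45,.25,.17)):
        j=inverse_kinematics(np.array(p),q);print(p,None if j is None else np.round(j,2))
E
python3 m2.py
```

```text
top [ 23 153 165] [0.531 0.209 0.031] 0 [0, 0, 512, 384, 196608]
top [ 26 150 163] [0.516 0.146 0.029] 0 [0, 0, 512, 384, 196608]
top [ 27 140 162] [0.498 0.079 0.031] 0 [0, 0, 512, 384, 196608]
side [ 19 174 195] [0.53  0.218 0.032] 3 [211, 279, 20, 16, 229]
    [0.5302 0.2137 0.03  ] ((0.5300451517105103, 0.21326225996017456), (0.027976365759968758, 0.0288996621966362), 76.45571899414062)
side [ 19 173 197] [0.513 0.15  0.03 ] 2 [224, 248, 21, 16, 236]
    [0.5144 0.1484 0.0301] ((0.5144801735877991, 0.14785991609096527), (0.02947785146534443, 0.030705122277140617), 74.07174682617188)
side [ 20 173 198] [0.498 0.08  0.029] 1 [233, 223, 26, 10, 141]
    [0.4989 0.0816 0.03  ] ((0.49859288334846497, 0.0819682702422142), (0.01668461784720421, 0.04195084422826767), 79.40328216552734)
[ 0.     -0.1323  0.9912  0.    ]
(0.471, -0.242, 0.167) [-0.55  0.32  1.71 -0.    1.11 -2.39]
(0.471, -0.242, 0.3) [-0.55  0.21  1.52 -0.    1.42 -2.39]
(0.45, 0.25, 0.3) [ 0.43  0.18  1.54 -0.    1.41 -1.41]
(0.45, 0.25, 0.17) [ 0.43  0.3   1.74 -0.    1.1  -1.41]
[-0.      0.9912  0.1323  0.    ]
(0.471, -0.242, 0.167) [-0.55  0.32  1.71 -0.    1.11  0.75]
(0.471, -0.242, 0.3) [-0.55  0.21  1.52 -0.    1.42  0.75]
(0.45, 0.25, 0.3) [ 0.43  0.18  1.54 -0.    1.41  1.73]
(0.45, 0.25, 0.17) [ 0.43  0.3   1.74 -0.    1.1   1.73]
```

Contacts are confirmed at z = 0.030, 67 mm apart: round (0.530, 0.213), square (0.5145, 0.148). Going to grasp.

```bash
cat >> h.py <<'E'
Q=np.array([0,.9912,.1323,0]);Q/=np.linalg.norm(Q)
D=np.array([.471,-.242])
def st(t=''):
    s=read_state();print(t,round(s['clock'],2),np.round(s['tcp_pos'],4),np.round(s['contact_force'],1),round(s['width'],3),round(s['grip_force'],1))
E
python3 - <<'E'
from h import *
move_pose([*D,.27],Q);st('above')
print(move_l([*D,.160],.1,max_force=10));st('down')
move_gripper(0.0,40);st('grip')
for n in('top','side'):
    d=snap(n)
    if n=='side': cv2.imwrite('pics/grip.png',cv2.resize(d['image'][30:190,150:360,::-1],(787,600)))
E
```

```text
above 1.57 [ 0.4707 -0.2428  0.27  ] [ 0.8 -0.5 -0. ] 1.002 0.0
False
down 2.82 [ 0.4715 -0.2423  0.1606] [-0.1 -0.  -0.2] 1.001 0.0
grip 3.41 [ 0.4711 -0.242   0.1603] [-0.   1.1  3.4] 0.27 39.2
```

View pics/grip.png

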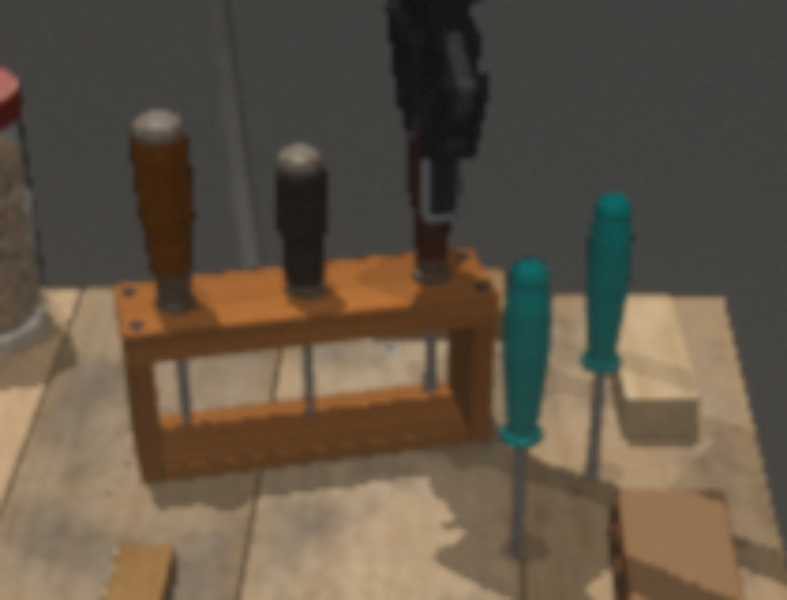

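Grip is on the right handle (23 mm wide, crop pixel (435,200)). Lifting and carrying it to above the round contact.

Run:
```python
from h import *
move_l([*D,.28],.12);st('up')
move_l([.53,-.05,.28],.25)
move_l([.530,.213,.28],.25)
move_l([.530,.213,.1993],.12);st('over')
d=snap('side');snap('top')
cv2.imwrite('pics/over.png',cv2.resize(d['image'][120:330,150:350,::-1],(570,600)))
```

```text
up 4.66 [ 0.4705 -0.2417  0.2791] [-0.1  0.1 -1. ] 0.265 39.2
over 7.63 [0.5306 0.2129 0.1999] [ 0.3 -0.2 -0.4] 0.265 39.2
```

View pics/over.png

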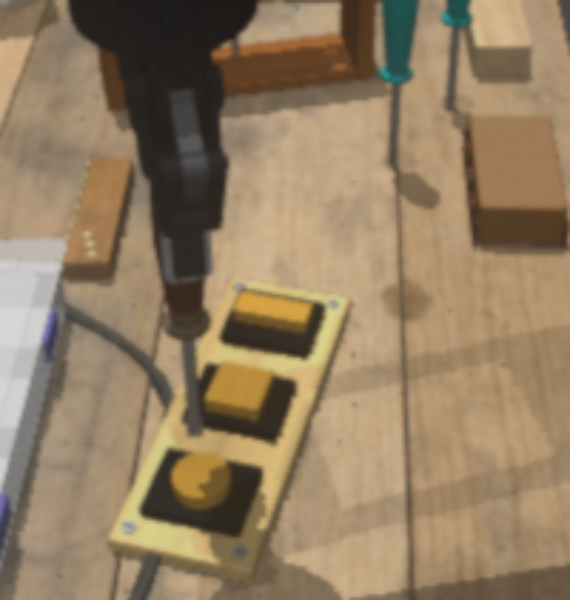

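The driver hangs about upright above the round contact, with the tip at crop (196,433) and the round head at (200,481). Computing the tip position by casting a ray.

```bash
cat > tip.py <<'E'
from h import *
def ray(d,u,v):
    K=d['mtx'];k=d['k1'];x=xd=(u-K[0,2])/K[0,0];y=yd=(v-K[1,2])/K[1,1]
    for _ in range(10): f=1+k*(x*x+y*y);x,y=xd/f,yd/f
    return d['T'][:3,3],d['T'][:3,:3]@np.array([x,y,1])
if __name__=='__main__':
    d=dict(np.load('side.npz'));W=cloud(d)
    for (u,v),z in(((196,435),.06),((190,390),.095),((185,340),.135)):
        U,V=150+u*200/570,120+v*.35
        o,r=ray(d,U,V);print((o+r*(z-o[2])/r[2]).round(4),(o+r*(.213-.003-o[1])/r[1]).round(4),W[int(V)-1,int(U)-1:int(U)+2].round(3).tolist())
E
python3 tip.py
```

```text
[0.5307 0.2122 0.06  ] [0.531  0.21   0.0575] [[0.533, 0.213, 0.064], [0.532, 0.213, 0.063], [0.53, 0.213, 0.063]]
[0.5316 0.2137 0.095 ] [0.5322 0.21   0.0911] [[0.534, 0.213, 0.098], [0.532, 0.216, 0.1], [0.531, 0.215, 0.1]]
[0.5312 0.2191 0.135 ] [0.5327 0.21   0.126 ] [[0.533, 0.223, 0.141], [0.532, 0.224, 0.142], [0.53, 0.223, 0.141]]
```

Tip at (0.531, 0.2125, 0.060), within 1 mm of plan. Touching round, then square.

Run:
```python
from h import *
for nm,x,y in(('round',.530,.213),('square',.5145,.148)):
    move_l([x,y,.1993],.12)
    print(nm,move_l([x,y,.1665],.04,max_force=8));hold(.3);st('touch')
    d=snap('side');cv2.imwrite(f'pics/t_{nm}.png',cv2.resize(d['image'][120:330,150:350,::-1],(380,400)))
    if abs(read_state()['contact_force'][2])<1.5: print('weak');break
    move_l([x,y,.1993],.1);st('off')
a=[cv2.imread(f'pics/t_{n}.png') for n in('round','square')]
cv2.imwrite('pics/touch.png',np.hstack([i for i in a if i is not None]))
```

```text
round False
touch 9.25 [0.53   0.213  0.1667] [-0.6 -0.1  1.8] 0.265 39.4
off 9.78 [0.5301 0.213  0.1994] [-0.8  0.7 -0.7] 0.268 39.2
square False
touch 11.75 [0.5145 0.148  0.1667] [-0.7  0.6  1.9] 0.268 39.5
weak
```

View pics/touch.png

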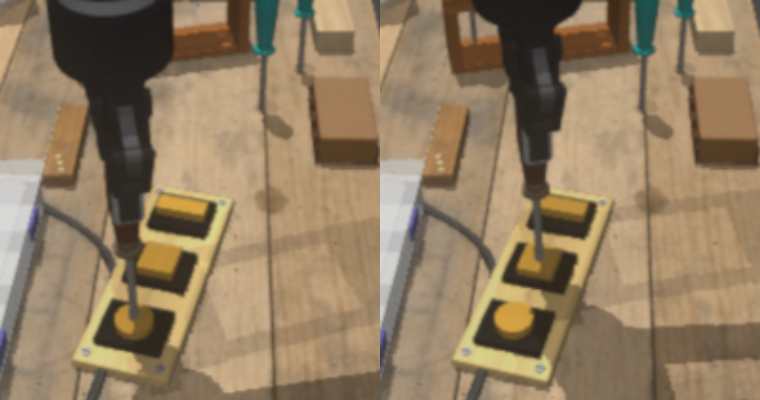

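The tip is on the middle of the round head (134,318) and of the square head (540,258). Each touch changed the force by about 2.5 N from the baseline in air. Pressing the square slightly more to be sure, then returning above the hole.

Run:
```python
from h import *
move_l([.5145,.148,.165],.03,max_force=8);hold(.3);st('sq')
f=[read_state()['contact_force'][2]];print(f)
move_l([.5145,.148,.28],.12);st('off')
move_l([.53,-.05,.28],.25)
move_l([.4711,-.242,.28],.2)
move_l([.4711,-.242,.258],.1);hold(.2);st('over hole')
d=snap('side');snap('top')
cv2.imwrite('pics/hole.png',cv2.resize(d['image'][60:160,200:320,::-1],(720,600),interpolation=cv2.INTER_CUBIC))
```

```text
sq 12.35 [0.5146 0.148  0.1651] [-0.8  0.   2.2] 0.267 39.5
[np.float64(2.215517032053584)]
off 13.46 [0.5139 0.1478 0.2791] [ 0.7  1.  -1.3] 0.268 39.3
over hole 16.12 [ 0.4716 -0.242   0.2586] [ 0.3  0.5 -1. ] 0.265 39.2
```

View pics/hole.png

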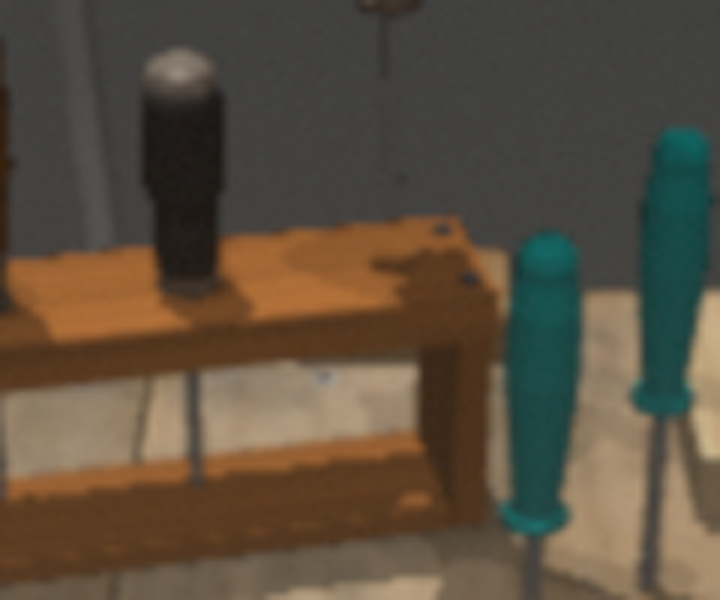

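The shaft hangs at crop (387,120), straight above its place in the plank. The hole itself is in shadow. Lowering with a force guard.

Run:
```python
from h import *
b=move_l([.4711,-.242,.2],.05,max_force=4);st(('a',b))
if not b:
    b=move_l([.4711,-.242,.1605],.05,max_force=5);st(('b',b))
d=snap('side')
cv2.imwrite('pics/in.png',cv2.resize(d['image'][40:160,190:320,::-1],(650,600),interpolation=cv2.INTER_CUBIC))
```

```text
('a', False) 17.52 [ 0.4714 -0.2421  0.2004] [-0.2  0.5  0.2] 0.267 39.2
('b', True) 18.29 [ 0.4704 -0.2416  0.1603] [0.8 0.5 4.1] 0.27 39.8
```

View pics/in.png

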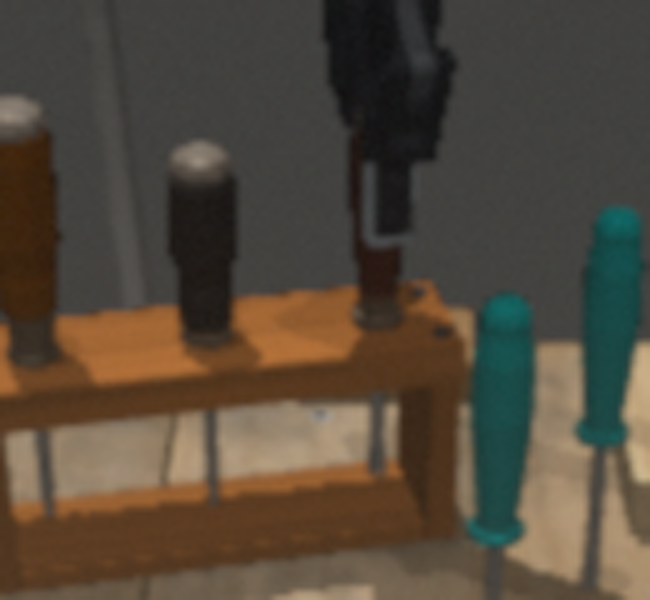

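The ferrule (380,313) sits on the plank and the shaft shows below it (376,435), so it is seated. Releasing, rising and checking.

Run:
```python
from h import *
move_gripper(1.0);hold(.3);st('open')
s=read_state()['tcp_pos'];move_l([s[0],s[1],.29],.08);hold(.5);st('up')
d=snap('side');snap('top')
cv2.imwrite('pics/end.png',cv2.resize(d['image'][40:160,190:320,::-1],(650,600),interpolation=cv2.INTER_CUBIC))
W=cloud(d);m=(W[...,2]>.125)&(W[...,2]<.205)&(abs(W[...,0]-.472)<.03)&(abs(W[...,1]+.24)<.03);print(np.percentile(W[m],[5,50,95],axis=0).round(3).tolist())
```

```text
open 19.27 [ 0.4696 -0.2411  0.1595] [0.7 0.8 0.2] 1.001 0.0
up 21.56 [ 0.4696 -0.2411  0.29  ] [-0.2 -0.1 -0.5] 0.998 0.0
[[0.461, -0.241, 0.131], [0.472, -0.234, 0.167], [0.482, -0.229, 0.201]]
```

View pics/end.png

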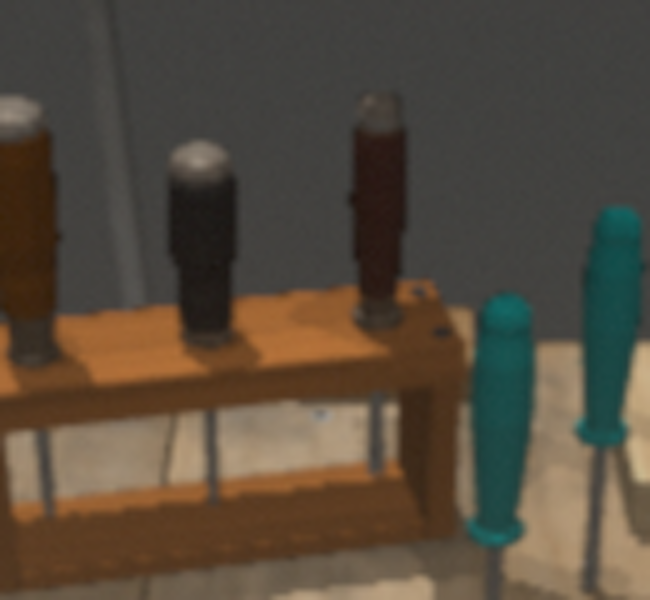

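The driver hangs upright in its own hole (handle (380,200)), at the same coordinates as at the start.

```bash
python3 -c "
from cell import *
print(hand_in())"
```

```text
the job is handed in; nothing more can be done
None
```

The slim driver touched the round contact and then the square one, stayed clear of the oblong one, and hangs upright in its own hole again; I handed the job in at about 22 s, and no verdict was shown.

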